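# Set the desk out for stamping and sealing

### The job

The glue stick and the rubber stamp are standing in each other's place: swap them, keeping both upright all the time, so that the stamp stands in the middle of the dark blue ink pad and the glue stick in the middle of the red folder. Then lay the yellow highlighter on the desk exactly midway between the middles of the pad and the folder, parallel to the pad's short sides (so that it points at the wall along the far side of the desk), and lay the eraser in line with it at its wall end, lengthwise too, leaving a gap of 3 cm between them. Leave the pink highlighter where it is.

Things in the scene. Friction and masses are not known exactly. Their poses are not given: they have to be found in the camera images.
- ink_pad: Closed dark blue ink pad, 74 x 112 x 17 mm (74 along its x, 112 along its y); fixed to the desk. Origin: centre of its underside, z up; its +x points away from the robot towards the back wall (turned 12 to 27 degrees clockwise, seen from above, from world x). Its flat lid, 16 mm above the desk, is what things stand on.
- red_folder: Thin red folder, 185 x 120 x 7 mm (185 along its x, 120 along its y), lying fixed on the desk, parallel to the ink pad and 270 mm from it, centre to centre, along the pad's y axis (on its left or its right). Origin: centre of its underside, z up, axes parallel to the pad's. Its top is 7 mm above the desk.
- glue: Glue stick, white and red upright cylinder, 28 mm diameter, 92 mm high, 25 to 50 g; stands upright on the ink pad at the start (its foot is slightly rounded: it may lean by about 2 degrees). Origin: centre of its underside, z up. 
- stamp: Rubber stamp, red-brown, 74 mm high, 40 to 85 g: foot 24 x 52 mm (52 along its y) and 12 mm high, with a round turned handle up to 28 mm thick above it, gripped 50 to 60 mm above the underside; stands upright on the red folder at the start. Origin: centre of its underside, z up. The handle is on its z axis. Which way the foot is turned at the end is free.
- yellow_marker: Yellow highlighter pen lying flat on the desk, 21 x 118 x 22 mm, long along its y axis; does not roll. Origin: centre of its underside, z up. Which end points to the wall is free.
- rubber: Eraser with blue sleeve and white end, 19 x 42 x 12 mm, long along its y axis, lying flat on the desk. Origin: centre of its underside, z up. Which end points to the wall is free.
- pink_marker: Pink highlighter pen, otherwise like the yellow one, lying on the desk: not to be moved. Origin: centre of its underside, z up. 
There are look-alikes about, which are no part of the job. What is meant by the glue is not turquoise, and is the smaller of those in its own colour.

How it is judged:
By the outcome, as a careful person would: the job done as asked, in the order asked, and still so for the second after the job is handed in, with the robot touching nothing.
It also fails if it takes over 115 s, if anything falls off the work surface, if the arm or the gripper's body presses on something with over 40 N, if the wrist force passes 120 N, or if a joint passes its speed limit or range.

### The arm

A 7-joint arm with a two-finger parallel gripper is mounted at the origin on the work surface; the furniture and walls round the work are solid. World frame = base frame: x ahead of the robot, y to its left, z up, the work surface at z = 0. Lengths are in m, angles in rad, forces in N, time in s.
With the tool pointing down it reaches from about 0.35 to 0.9 m from the base axis. Payload 7.2 kg.
Tool frame: the origin (TCP) lies on the centre line of the jaws, within the pads' length; the fingertips stand manip.tcp_to_tips ahead of it and the grasp point (between the pads) lies 11 mm behind it (manip.tcp_to_tips is the distance from the TCP to the fingertips, in m); x points along the fingers, y is the direction in which the jaws open and shut, and the axes are right-handed (so a half turn about x gives the same grasp; the last joint's range is limited). The gripper opens to 85 mm and grips with 20 to 120 N. Pads are 22 mm wide; open, the fingers measure 114 mm over their backs; the gripper's body (76 mm by 85 mm) begins 54 mm behind the grasp point. The pads swing forward as they close: fully open they stand 13 mm farther back than shut.
Start: joints at [-1.312, 0.411, -0.013, 1.596, 0.006, 1.134, -0.082], TCP at [0.201, 0.592, 0.239] pointing down, gripper open.
Joint ranges: [-2.95, 2.95], [-0.29, 1.99], [-1.47, 1.44], [0.14, 2.54], [-1.03, 4.17], [0.13, 1.85], [-2.86, 2.86]. Speed limits (rad/s): [2.39, 2.39, 3.01, 3.01, 3.14, 3.14, 3.14].

### API

Orientations are given as a rotation vector (axis times angle).
In Python, from rig import manip gives the robot as it stands.
- The arm moves only by the tool move_arm, never from a script. Its argument "series" is a list of rows, each a list of 7 numbers: the shift along the world's x, y, z in m, then the turn, a rotation vector about the world's x, y, z in degrees, then the opening, from 0 (shut) to 1 (fully open). A call has 1 to 12 rows; each row is the pose to reach, as a shift and turn from the pose measured when the call began; what a row does not reach only later rows make up. A row lasts 1/10 s, in which the tool goes at most 50 mm and 8.59 degrees, less where a joint would pass 70% of its speed; a pose out of reach is approached as far as the arm can. A call with a gripper value outside its range is refused whole. The fingers move at their own pace and stop on an object; the grip force is fixed at half the most. Time passes only in rows, so rows that repeat a pose let the fingers close. It gives the time, the measured TCP pose, the force and the opening at its end, in the units of the state.
- manip.state(): the state, without advancing time (a new reading comes with each control period).
- manip.capture(name): name is "scene" or "top"; returns a dict with "color" (420x560x3 uint8, blue, green, red), "vfov" (degrees; the focal length in pixels is half the picture's height over the tangent of half this angle, whatever the lens; pixels are square), "cx", "cy" (the principal point, pixels), "xyz" and "rotation" of the camera in the world. Camera axes: x right, y down, z forward; pixel columns grow to the right and rows downward; lengths in m; the calibration is good to about 2 mm. A picture is of the moment at which its call begins. There is no depth.
- manip.sign_off(): hands the job in, once; it reports no verdict.
The state is a dict: "clock": time; "qpos": joint angles; "qvel": joint speeds; "effort": joint torques, N m; "tcp_pos": TCP position; "tcp_rot": TCP orientation; "wrist_force": force on the tool from outside, world axes, zero at the start; "ft_torque": the same for the moment, N m; "width": opening from 0.0 (shut) to 1.0 (fully open).
Only numpy, scipy, OpenCV 4.12 (cv2) and the standard library are available. Lean on these libraries where they do the work, as an engineer would, in place of code of your own. Each camera call takes 0.05 s, during which the arm holds its last target.

## Working session

There is one attempt and no reset: what is moved stays moved. The work goes in short steps, Python scripts to look and compute and a tool call to move; the robot and the scene stay as the last step left them, time stands still between calls to the robot, and variables do not carry over. Pictures are saved under pics/ and viewed, and the job is handed in when it is done.

Besides the shell and the picture viewer there is one more tool, called after "Emit:" in YAML: its name, and indented under it one key for each argument. move_arm: Moves the arm, as the interface text tells. Its arguments: {"type":"object","properties":{"series":{"type":"array"}},"required":["series"]}

```bash
ls; mkdir -p pics
python3 - <<'E'
from rig import manip
import cv2
print(manip.state(), manip.tcp_to_tips)
for n in ("scene","top"):
    c=manip.capture(n); cv2.imwrite(f"pics/{n}0.png",c["color"]); print({k:v for k,v in c.items() if k!="color"})
E
```

```text
pics
{'clock': 0.0, 'qpos': array([-1.3122233 ,  0.41189347, -0.01270493,  1.59703585,  0.00558493,
        1.13428393, -0.08222498]), 'qvel': array([-1.96065616e-03,  9.80366858e-04,  2.16492268e-04, -1.87518652e-04,
       -2.34092085e-05, -7.38669206e-04, -9.95200810e-04]), 'effort': array([ 1.55988047e-03, -6.00618696e+01,  6.82595652e-01, -2.99427223e+01,
        1.37827877e-02,  1.04479541e-02, -4.40859402e-07]), 'tcp_pos': array([0.20050335, 0.59146611, 0.23846045]), 'tcp_rot': array([ 0.25521292,  1.55569734, -0.25769978]), 'wrist_force': array([-0.51437123, -0.33442507, -0.2525268 ]), 'ft_torque': array([-0.00138529,  0.02069064,  0.00253733]), 'width': 1.0017981936765012} 0.008
{'vfov': 56.57972342937863, 'cx': 276.8382206342604, 'cy': 215.76443809057184, 'xyz': array([-0.06559008, -0.56153785,  0.65336065]), 'rotation': array([-2.0809932 ,  0.83300805, -0.41026024])}
{'vfov': 45.411450452982876, 'cx': 273.83301257350075, 'cy': 218.80123111261997, 'xyz': array([0.41249422, 0.01627545, 1.19632358]), 'rotation': array([-2.14820699,  2.20623862, -0.04317352])}
```

View pics/scene0.png

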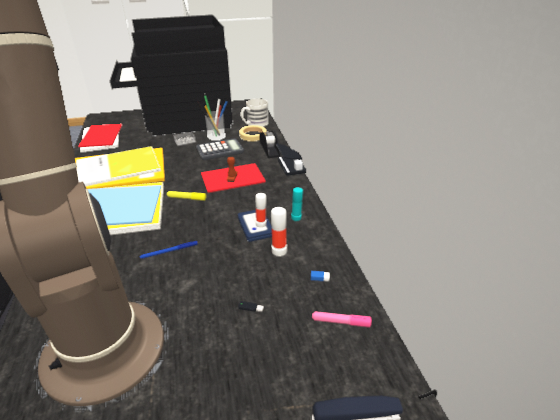

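View pics/top0.png

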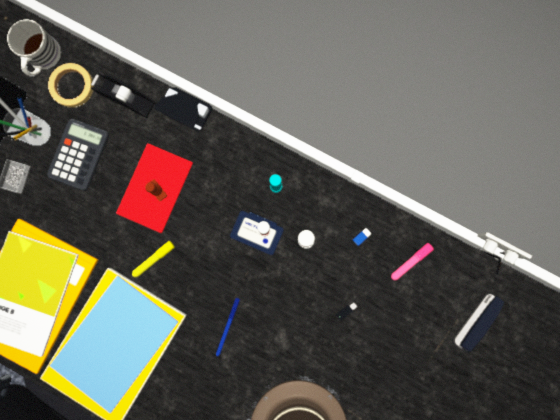

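```bash
cat > h.py <<'E'
import numpy as np, cv2
from scipy.spatial.transform import Rotation as R
def cam(c):
    f=c["color"].shape[0]/2/np.tan(np.radians(c["vfov"])/2)
    return f,R.from_rotvec(c["rotation"]).as_matrix(),np.array(c["xyz"])
def p2w(c,uv,z):
    f,M,o=cam(c); uv=np.atleast_2d(np.asarray(uv,float))
    d=np.c_[(uv[:,0]-c["cx"])/f,(uv[:,1]-c["cy"])/f,np.ones(len(uv))]@M.T
    return o+d*((z-o[2])/d[:,2])[:,None]
def w2p(c,p):
    f,M,o=cam(c); q=(np.atleast_2d(p)-o)@M
    return np.c_[q[:,0]/q[:,2]*f+c["cx"],q[:,1]/q[:,2]*f+c["cy"]]
def mask(img,lo,hi):
    return cv2.inRange(cv2.cvtColor(img,cv2.COLOR_BGR2HSV),np.array(lo),np.array(hi))
def blobs(m,amin=15):
    cs,_=cv2.findContours(m,cv2.RETR_EXTERNAL,cv2.CHAIN_APPROX_NONE)
    return [k for k in cs if cv2.contourArea(k)>amin]
def crop(img,x0,y0,x1,y1,s,name):
    cv2.imwrite(name,cv2.resize(img[y0:y1,x0:x1],None,fx=s,fy=s,interpolation=cv2.INTER_NEAREST))
E
python3 - <<'E'
from rig import manip
from h import *
c=manip.capture("top"); s=manip.capture("scene")
import pickle; pickle.dump((c,s),open("f0.pkl","wb"))
crop(c["color"],100,130,380,290,2.8,"pics/t1.png")
crop(s["color"],150,140,350,290,4,"pics/s1.png")
for nm,lo,hi,z in [("red",(0,150,80),(10,255,255),.007),("yel",(25,150,80),(33,255,255),.015),("blue",(105,150,60),(125,255,255),.012),("pink",(155,100,100),(178,255,255),.015)]:
    for k in blobs(mask(c["color"],lo,hi),40):
        r=cv2.minAreaRect(k); print(nm,np.round(r[0],1),np.round(r[1],1),round(r[2],1), p2w(c,r[0],z).round(4), "corners",p2w(c,cv2.boxPoints(r),z)[:,:2].round(3).tolist())
E
```

```text
red [155.8 190.2] [24.  14.8] 45.0 [[0.565  0.3252 0.007 ]] corners [[0.574, 0.358], [0.598, 0.333], [0.556, 0.292], [0.532, 0.318]]
yel [112.3 347.5] [ 90.1 128.8] 31.8 [[0.197  0.4294 0.015 ]] corners [[0.129, 0.6], [0.38, 0.439], [0.265, 0.259], [0.017, 0.42]]
yel [ 81.3 313.1] [  9.8 103. ] 36.9 [[0.2783 0.5025 0.015 ]] corners [[0.191, 0.585], [0.38, 0.438], [0.366, 0.419], [0.177, 0.567]]
yel [152.4 259.3] [10.  51.3] 49.8 [[0.4001 0.3329 0.015 ]] corners [[0.372, 0.387], [0.447, 0.293], [0.429, 0.278], [0.353, 0.372]]
yel [ 31.  273.9] [71.6 64.3] 19.1 [[0.373  0.6229 0.015 ]] corners [[0.332, 0.729], [0.474, 0.68], [0.414, 0.517], [0.273, 0.567]]
yel [ 27.1 295.4] [ 87.1 127.5] 27.8 [[0.3227 0.6318 0.015 ]] corners [[0.242, 0.795], [0.505, 0.654], [0.404, 0.469], [0.144, 0.61]]
blue [227.2 326.6] [ 4.9 61.1] 19.4 [[0.2389 0.1593 0.012 ]] corners [[0.175, 0.19], [0.307, 0.139], [0.303, 0.129], [0.171, 0.179]]
blue [359.  238.5] [ 9.2 12. ] 45.0 [[ 0.4365 -0.1552  0.012 ]] corners [[0.435, -0.138], [0.454, -0.158], [0.438, -0.173], [0.419, -0.152]]
pink [411.4 261.8] [10.2 52.1] 49.4 [[ 0.379  -0.2744  0.015 ]] corners [[0.35, -0.22], [0.426, -0.315], [0.408, -0.329], [0.332, -0.234]]
```

View pics/t1.png

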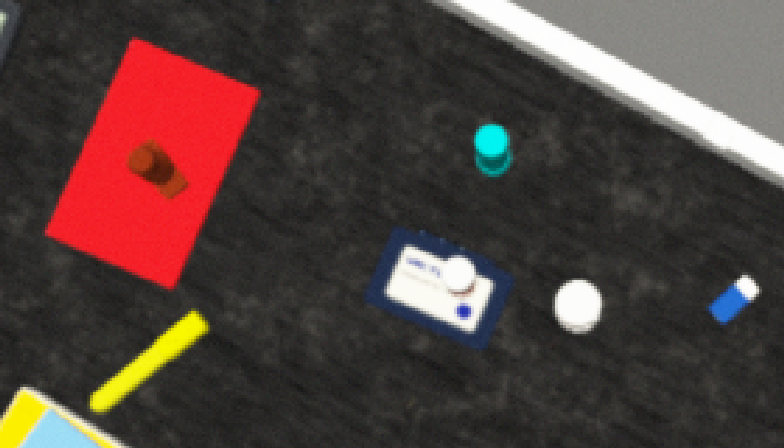

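View pics/s1.png

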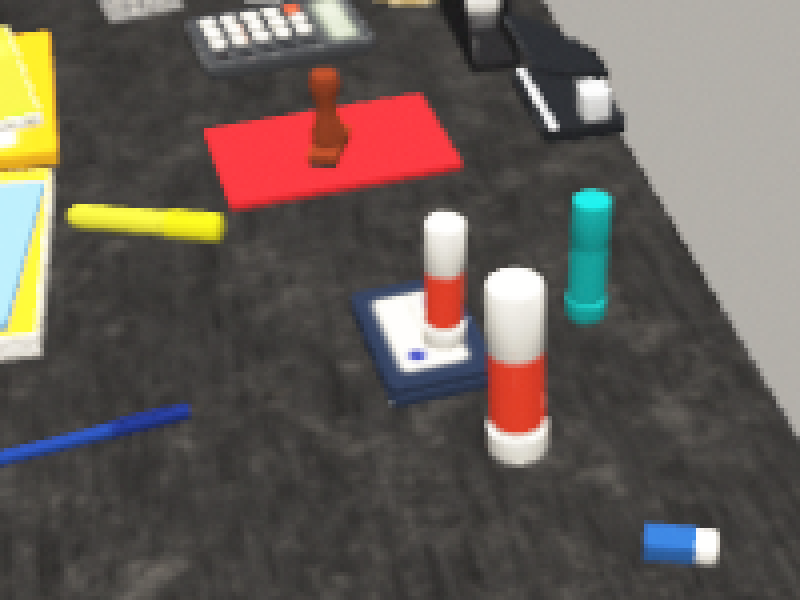

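Run:
```python
from h import *
import pickle
c,s=pickle.load(open("f0.pkl","rb"))
def rect(c,m,z,roi):
    mm=np.zeros_like(m); x0,y0,x1,y1=roi; mm[y0:y1,x0:x1]=m[y0:y1,x0:x1]
    # upsample not needed; use convex hull in world plane
    pts=np.vstack(blobs(mm,10)).reshape(-1,2)
    w=p2w(c,cv2.convexHull(pts).reshape(-1,2),z)[:,:2]
    r=cv2.minAreaRect((w*1000).astype(np.float32)); b=cv2.boxPoints(r); return r,b
def hsv(c,u,v): return cv2.cvtColor(c["color"],cv2.COLOR_BGR2HSV)[v,u]
print(hsv(c,140,215),hsv(c,240,230),hsv(c,200,230),hsv(s,245,222))
for n,k,roi in (("top",c,(110,135,200,240)),("scene",s,(195,160,270,195))):
    m=mask(k["color"],(0,140,60),(12,255,255))|mask(k["color"],(168,140,60),(180,255,255))
    r,b=rect(k,m,.007,roi); print(n,"folder",np.round(r,1) if 0 else r,b.round(0).tolist())
for n,k,roi,z in (("top",c,(225,205,290,260),.017),("scene",s,(235,205,275,245),.017)):
    m=mask(k["color"],(105,90,40),(125,255,140))|0
    r,b=rect(k,m,z,roi); print(n,"pad",r,b.round(0).tolist())
# tall things, eraser
for n,k,x0,y0,x1,y1 in (("top",c,350,225,375,250),("scene",s,305,265,335,285)):
    H=cv2.cvtColor(k["color"],cv2.COLOR_BGR2HSV)
    m=cv2.inRange(H,np.array((0,0,110)),np.array((180,255,255)))
    r,b=rect(k,m,.012 if n=="top" else .008,(x0,y0,x1,y1)); print(n,"eraser",r,b.round(0).tolist())
for n,k,roi in (("top",c,(125,235,180,280)),("scene",s,(160,185,210,205))):
    m=mask(k["color"],(22,120,60),(35,255,255))
    for z in (.011,.022):
        r,b=rect(k,m,z,roi); print(n,"yellow",z,r,b.round(0).tolist())
```

```text
[179 225 245] [ 27  10 247] [24 25 51] [109  27 162]
top folder ((571.6165771484375, 329.3121032714844), (124.21190643310547, 188.958251953125), 65.25277709960938) [[460.0, 312.0], [631.0, 233.0], [683.0, 346.0], [512.0, 425.0]]
scene folder ((581.0153198242188, 346.08892822265625), (181.00828552246094, 187.4785919189453), 65.36495208740234) [[458.0, 303.0], [628.0, 225.0], [704.0, 389.0], [534.0, 467.0]]
top pad ((459.36224365234375, 85.04694366455078), (111.79833221435547, 73.84700012207031), 65.22310638427734) [[402.0, 50.0], [469.0, 19.0], [516.0, 120.0], [449.0, 151.0]]
scene pad ((453.46954345703125, 76.12987518310547), (125.50465393066406, 72.11897277832031), 65.4245376586914) [[395.0, 34.0], [460.0, 4.0], [512.0, 118.0], [447.0, 148.0]]
top eraser ((441.62481689453125, -161.79522705078125), (19.800655364990234, 45.031982421875), 43.27862548828125) [[419.0, -152.0], [450.0, -185.0], [464.0, -171.0], [433.0, -139.0]]
scene eraser ((441.06524658203125, -164.20057678222656), (31.128948211669922, 42.17273712158203), 39.415802001953125) [[416.0, -158.0], [442.0, -190.0], [466.0, -171.0], [440.0, -138.0]]
top yellow 0.011 ((400.3351135253906, 334.5658874511719), (24.549238204956055, 123.38716125488281), 37.898677825927734) [[353.0, 376.0], [429.0, 278.0], [448.0, 293.0], [372.0, 391.0]]
top yellow 0.022 ((400.4479675292969, 331.61212158203125), (24.321407318115234, 122.24209594726562), 37.89867401123047) [[353.0, 372.0], [428.0, 276.0], [448.0, 291.0], [372.0, 387.0]]
scene yellow 0.011 ((403.634033203125, 332.9715576171875), (40.778480529785156, 126.1416015625), 35.95574951171875) [[350.0, 372.0], [424.0, 270.0], [457.0, 294.0], [383.0, 396.0]]
scene yellow 0.022 ((395.598876953125, 317.6536865234375), (40.08018493652344, 123.98149871826172), 35.95574951171875) [[343.0, 356.0], [416.0, 256.0], [448.0, 279.0], [375.0, 380.0]]
```

Run:
```python
from h import *
import pickle
c,s=pickle.load(open("f0.pkl","rb"))
crop(c["color"],140,165,180,205,15,"pics/t2.png")
crop(c["color"],230,170,330,260,7,"pics/t3.png")
crop(s["color"],210,145,310,260,5.2,"pics/s3.png")
```

```text
(no output)
```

View pics/t2.png

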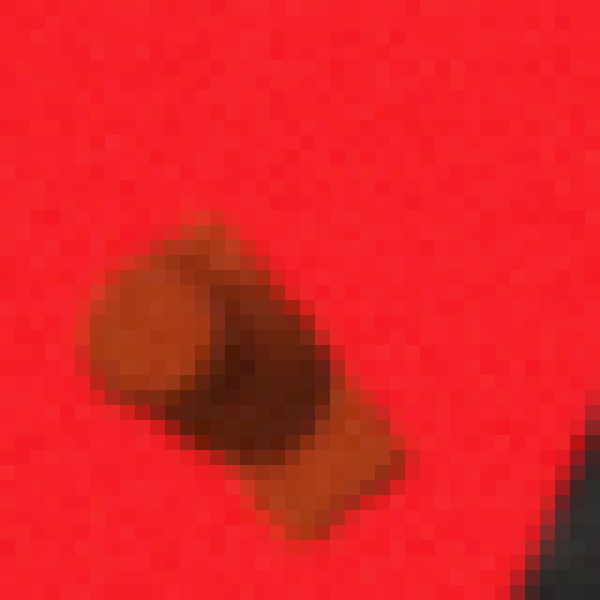

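View pics/t3.png

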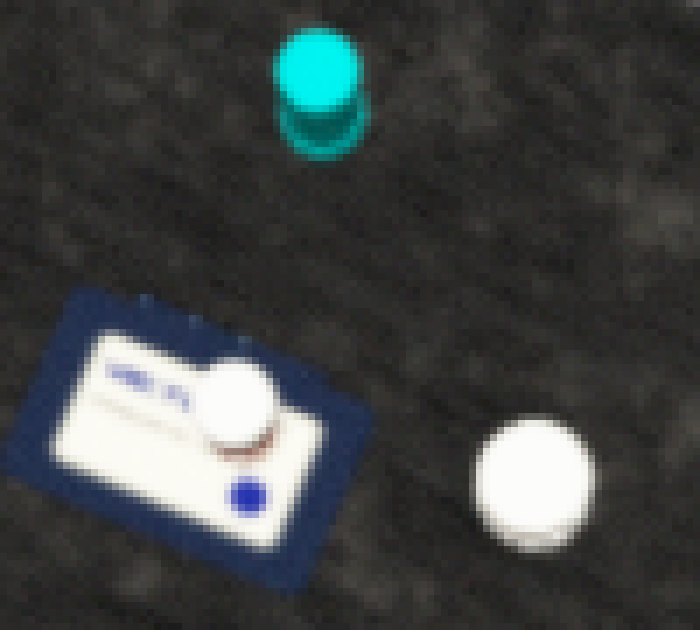

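View pics/s3.png

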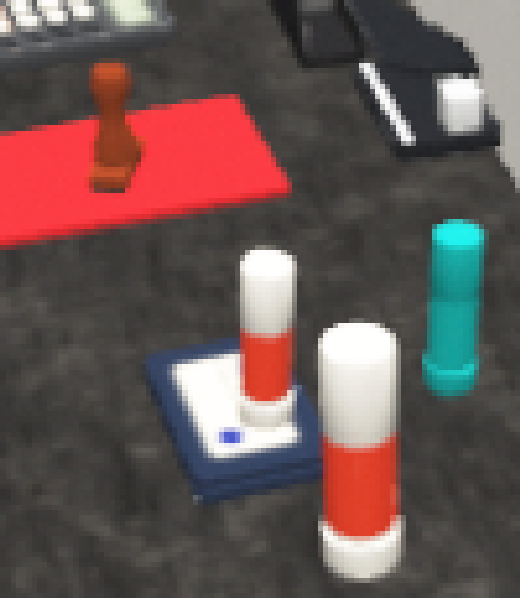

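Run:
```python
from h import *
import pickle
c,s=pickle.load(open("f0.pkl","rb"))
P=lambda k,uv,z:(p2w(k,uv,z)[:,:2]*1000).round(1).tolist()
print("glue top",P(c,(263.1,227.4),.108),"scene",P(s,(210+268/5.2-.5,145+262/5.2-.5),.108), "foot z16 scene front",P(s,(210+266/5.2-.5,145+424/5.2-.5),.016))
print("turq",[P(c,(274.8,179.5),z) for z in (.09,.1)],"scene bottom front",P(s,(210+450/5.2-.5,145+393/5.2-.5),0))
print("big",[P(c,(305.9,237.4),z) for z in (.1,.12,.14)],"scene bottom front",P(s,(278.9,255.1),0),'top',P(s,(210+358/5.2-.5,145+338/5.2-.5),.12),P(s,(210+358/5.2-.5,145+338/5.2-.5),.13),P(s,(210+358/5.2-.5,145+338/5.2-.5),.14))
print("stamp top",P(c,(149.5,186.5),.081),"scene",P(s,(210+110/5.2-.5,145+75/5.2-.5),.081))
f=np.array(P(c,[(166.2,195.2),(159.8,200.5),(153.2,178.8)],.019)); print("foot",f.tolist(), np.linalg.norm(f[0]-f[1]),np.linalg.norm(f[0]-f[2]),"c",(f[1]+f[2])/2,np.degrees(np.arctan2(*(f[2]-f[0])[::-1])))
# wall
print("wall base",P(c,[(230,120),(350,180)],0))
st=[0.25521292,1.55569734,-0.25769978]
print(R.from_rotvec(st).as_matrix().round(3))
```

```text
glue top [[464.1, 65.3]] scene [[468.1, 65.0]] foot z16 scene front [[458.6, 60.0]]
turq [[[570.7, 37.5]], [[569.3, 37.3]]] scene bottom front [[560.0, 27.8]]
big [[[440.2, -27.2]], [[439.7, -26.4]], [[439.2, -25.6]]] scene bottom front [[427.2, -42.7]] top [[444.5, -23.2]] [[435.0, -33.3]] [[425.4, -43.4]]
stamp top [[564.4, 320.0]] scene [[559.7, 309.5]]
foot [[551.0, 297.3], [538.8, 312.7], [591.0, 327.9]] 19.64688270438851 50.36228747783402 c [564.9 320.3] 37.41598861857784
wall base [[732.0, 144.1], [577.1, -140.6]]
[[-0.     0.321  0.947]
 [-0.002  0.947 -0.321]
 [-1.    -0.002  0.   ]]
```

Emit:
move_arm:
  series:
    - [0.264,-0.526,0,0,0,0,0.65]
    - [0.264,-0.526,0,0,0,0,0.65]
    - [0.264,-0.526,0,0,0,0,0.65]
    - [0.264,-0.526,0,0,0,0,0.65]
    - [0.264,-0.526,0,0,0,0,0.65]
    - [0.264,-0.526,0,0,0,0,0.65]
    - [0.264,-0.526,0,0,0,0,0.65]
    - [0.264,-0.526,0,0,0,0,0.65]
    - [0.264,-0.526,0,0,0,0,0.65]
    - [0.264,-0.526,0,0,0,0,0.65]
    - [0.264,-0.526,0,0,0,0,0.65]
    - [0.264,-0.526,0,0,0,0,0.65]

```text
clock: 1.4
tcp_pos: [0.4654, 0.0626, 0.2391]
tcp_rot: [0.257, 1.555, -0.259]
wrist_force: [0.7, 0.6, 0.5]
width: 0.651
```

```bash
cat > snap.py <<'E'
import sys
from rig import manip
from h import *
n=sys.argv[1]
t=manip.capture("top"); s=manip.capture("scene")
import pickle; pickle.dump((t,s),open(f"f{n}.pkl","wb"))
st=manip.state(); print(st["clock"],st["tcp_pos"].round(4),st["tcp_rot"].round(3),st["width"])
M=R.from_rotvec(st["tcp_rot"]).as_matrix(); print("jaw deg",np.degrees(np.arctan2(M[1,1],M[0,1])),"down",M[:,0].round(4))
a=cv2.resize(t["color"][100:310,100:380],None,fx=1.4,fy=1.4); b=cv2.resize(s["color"][100:310,100:380],None,fx=1.4,fy=1.4)
cv2.imwrite(f"pics/v{n}.png",cv2.resize(np.hstack([a,b]),(784,294)))
E
python3 snap.py 1
```

```text
1.5 [0.4663 0.0602 0.2391] [ 0.261  1.553 -0.265] 0.6506662409536292
jaw deg 70.82051337175851 down [ 0.0012 -0.0027 -1.    ]
```

View pics/v1.png

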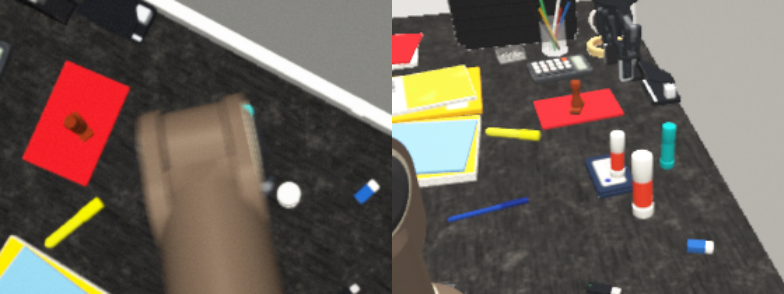

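```bash
python3 snap.py 2
python3 - <<'E'
from h import *
import pickle
c,s=pickle.load(open("f2.pkl","rb"))
print(w2p(s,[[.466,.060,.239],[.466,.060,.231]]),w2p(c,[[.466,.060,.239]]))
crop(s["color"],200,60,360,190,5,"pics/s4.png")
E
```

```text
1.6 [0.4646 0.065  0.2386] [ 0.257  1.556 -0.259] 0.6501532268232938
jaw deg 71.14134759075789 down [-6.e-04 -9.e-04 -1.e+00]
[[260.04718777 148.8662268 ]
 [260.15745429 151.97759399]] [[262.68183787 223.18323048]]
```

View pics/s4.png

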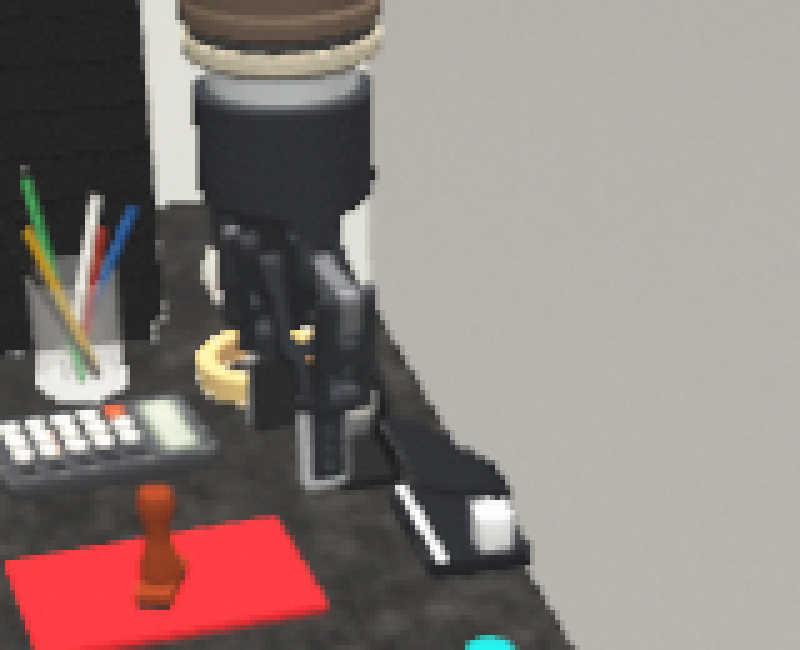

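Emit:
move_arm:
  series:
    - [0,0,-0.04,0,0,0,0.65]
    - [0,0,-0.08,0,0,0,0.65]
    - [0,0,-0.12,0,0,0,0.65]
    - [0,0,-0.15,0,0,0,0.65]
    - [0,0,-0.174,0,0,0,0.65]
    - [0,0,-0.174,0,0,0,0.65]
    - [0,0,-0.174,0,0,0,0.65]

```text
clock: 2.3
tcp_pos: [0.4642, 0.066, 0.0648]
tcp_rot: [0.256, 1.557, -0.258]
wrist_force: [0.7, 0.0, 0.5]
width: 0.648
```

```bash
python3 snap.py 3
python3 - <<'E'
from h import *
import pickle
c,s=pickle.load(open("f3.pkl","rb"))
crop(s["color"],200,130,320,270,4.2,"pics/s5.png")
E
```

```text
2.4 [0.4653 0.0658 0.0659] [ 0.258  1.554 -0.257] 0.6493880413943124
jaw deg 71.19542324646248 down [ 1.2e-03 -1.0e-04 -1.0e+00]
```

View pics/s5.png

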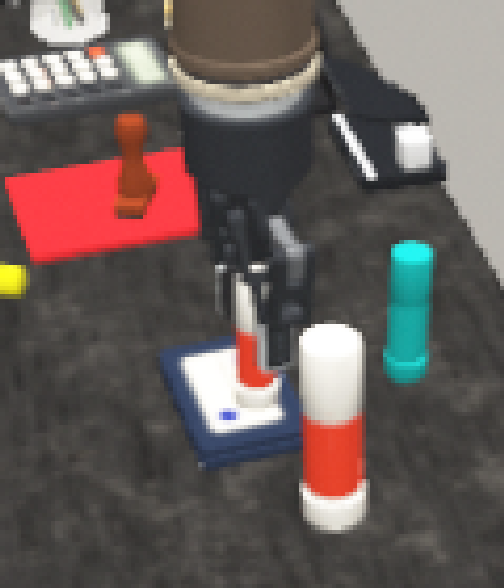

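Emit:
move_arm:
  series:
    - [0,0,0,0,0,0,0.4]
    - [0,0,0,0,0,0,0.2]
    - [0,0,0,0,0,0,0]
    - [0,0,0,0,0,0,0]
    - [0,0,0,0,0,0,0]
    - [0,0,0,0,0,0,0]

```text
clock: 3.0
tcp_pos: [0.4662, 0.0662, 0.0673]
tcp_rot: [0.259, 1.552, -0.256]
wrist_force: [-2.0, 1.0, 9.4]
width: 0.299
```

Emit:
move_arm:
  series:
    - [0,0,0.03,0,0,0,0]
    - [0,0,0.06,0,0,0,0]
    - [-0.015,0.03,0.07,0,0,0,0]
    - [-0.033,0.07,0.07,0,0,0,0]
    - [-0.05,0.105,0.06,0,0,0,0]
    - [-0.066,0.134,0.04,0,0,0,0]
    - [-0.066,0.134,0.02,0,0,0,0]
    - [-0.066,0.134,0.0,0,0,0,0]
    - [-0.066,0.134,0.0,0,0,0,0]
    - [-0.066,0.134,0.0,0,0,0,0]

```text
clock: 4.0
tcp_pos: [0.4003, 0.2, 0.0677]
tcp_rot: [0.259, 1.552, -0.257]
wrist_force: [0.0, 0.5, -0.5]
width: 0.299
```

```bash
python3 snap.py 4
python3 - <<'E'
from h import *
import pickle
c,s=pickle.load(open("f4.pkl","rb"))
crop(s["color"],150,110,310,260,4,"pics/s6.png")
E
```

```text
4.1 [0.4009 0.2003 0.0683] [ 0.26   1.551 -0.256] 0.29650535333774797
jaw deg 71.14660554987006 down [ 0.0046  0.002  -1.    ]
```

View pics/s6.png

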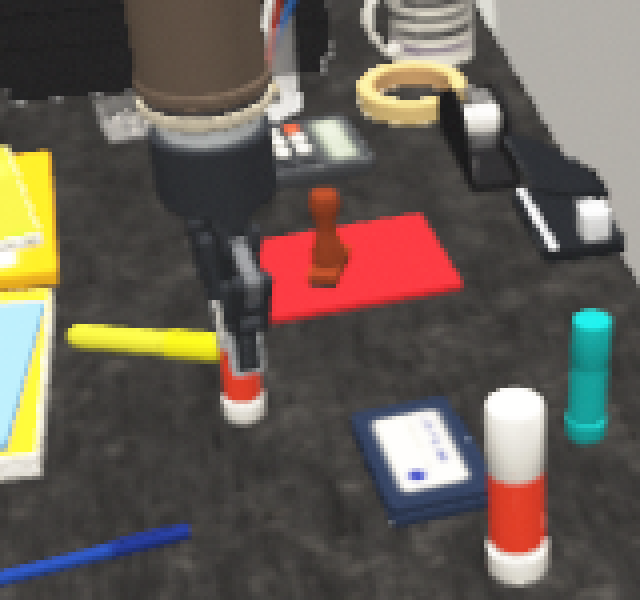

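Emit:
move_arm:
  series:
    - [0,0,-0.008,0,0,0,0]
    - [0,0,-0.013,0,0,0,0]
    - [0,0,-0.015,0,0,0,0]
    - [0,0,-0.016,0,0,0,0]
    - [0,0,-0.016,0,0,0,0]

```text
clock: 4.6
tcp_pos: [0.4009, 0.2002, 0.0521]
tcp_rot: [0.26, 1.551, -0.256]
wrist_force: [0.2, -0.9, -0.4]
width: 0.302
```

Emit:
move_arm:
  series:
    - [0,0,-0.001,0,0,0,0]
    - [0,0,-0.001,0,0,0,0]

```text
clock: 4.8
tcp_pos: [0.4009, 0.2002, 0.0511]
tcp_rot: [0.26, 1.551, -0.256]
wrist_force: [-0.1, 0.8, -0.3]
width: 0.295
```

Emit:
move_arm:
  series:
    - [0,0,-0.001,0,0,0,0]
    - [0,0,-0.001,0,0,0,0]

```text
clock: 5.0
tcp_pos: [0.401, 0.2002, 0.0508]
tcp_rot: [0.261, 1.551, -0.256]
wrist_force: [-1.4, -1.1, 10.1]
width: 0.299
```

Emit:
move_arm:
  series:
    - [0,0,0.0005,0,0,0,0.36]
    - [0,0,0.0005,0,0,0,0.45]
    - [0,0,0.0005,0,0,0,0.65]
    - [0,0,0.0005,0,0,0,0.65]
    - [0,0,0.03,0,0,0,0.65]
    - [0,0,0.07,0,0,0,0.65]
    - [0,0,0.12,0,0,0,0.65]
    - [0.01,0.01,0.13,0,0,0,0.65]
    - [0.05,0.03,0.13,0,0,0,0.65]

```text
clock: 5.9
tcp_pos: [0.4502, 0.2306, 0.1837]
tcp_rot: [0.263, 1.55, -0.253]
wrist_force: [-0.1, 0.5, 0.3]
width: 0.648
```

```bash
python3 snap.py 5
```

```text
6.0 [0.4549 0.2329 0.1815] [ 0.262  1.547 -0.253] 0.6462880374104419
jaw deg 71.19067126591176 down [ 0.0088  0.0042 -1.    ]
```

View pics/v5.png

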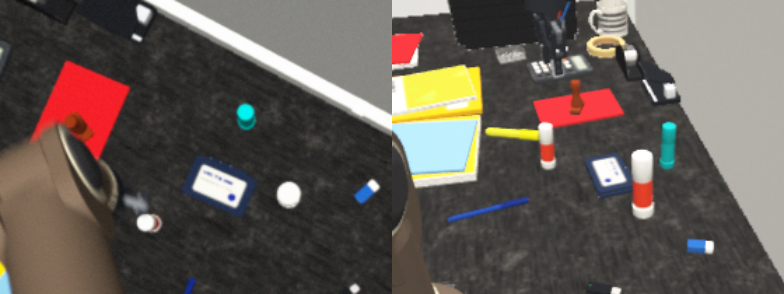

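Run:
```python
from rig import manip
from h import *
import pickle
c,s=pickle.load(open("f5.pkl","rb"))
m=mask(c["color"],(105,90,40),(125,255,140)); mm=m*0; mm[205:260,225:290]=m[205:260,225:290]
w=p2w(c,cv2.convexHull(np.vstack(blobs(mm,10)).reshape(-1,2)).reshape(-1,2),.017)[:,:2]*1000
print(cv2.minAreaRect(w.astype(np.float32)))
st=manip.state(); print(st["tcp_pos"],R.from_rotvec(st["tcp_rot"]).as_matrix()[:,0])
```

```text
((459.2803039550781, 84.93321990966797), (112.07353973388672, 73.90052795410156), 65.22310638427734)
[0.45487582 0.23286428 0.18147983] [ 0.0087768   0.00423164 -0.99995253]
```

Emit:
move_arm:
  series:
    - [0.03,0.02,0,-0.2,0.5,0,0.65]
    - [0.07,0.05,0,-0.2,0.5,0,0.65]
    - [0.11,0.087,0,-0.2,0.5,0,0.65]
    - [0.11,0.087,0,-0.2,0.5,0,0.65]
    - [0.11,0.087,0,-0.2,0.5,0,0.65]

```text
clock: 6.5
tcp_pos: [0.5647, 0.3202, 0.1798]
tcp_rot: [0.256, 1.557, -0.258]
wrist_force: [-1.3, -1.6, 0.1]
width: 0.653
```

Emit:
move_arm:
  series:
    - [0,0,-0.04,0,0,0,0.65]
    - [0,0,-0.08,0,0,0,0.65]
    - [0,0,-0.11,0,0,0,0.65]
    - [0,0,-0.129,0,0,0,0.65]
    - [0,0,-0.129,0,0,0,0.65]
    - [0,0,-0.129,0,0,0,0.65]

```text
clock: 7.1
tcp_pos: [0.5643, 0.3193, 0.0515]
tcp_rot: [0.256, 1.557, -0.259]
wrist_force: [1.2, -0.3, 0.7]
width: 0.648
```

```bash
python3 snap.py 6
python3 - <<'E'
from h import *
import pickle
c,s=pickle.load(open("f6.pkl","rb"))
crop(s["color"],180,110,300,200,6,"pics/s7.png")
E
```

```text
7.2 [0.5653 0.3202 0.0526] [ 0.257  1.555 -0.257] 0.6498456579658167
jaw deg 71.20825189642218 down [ 3.e-04  1.e-04 -1.e+00]
```

View pics/s7.png

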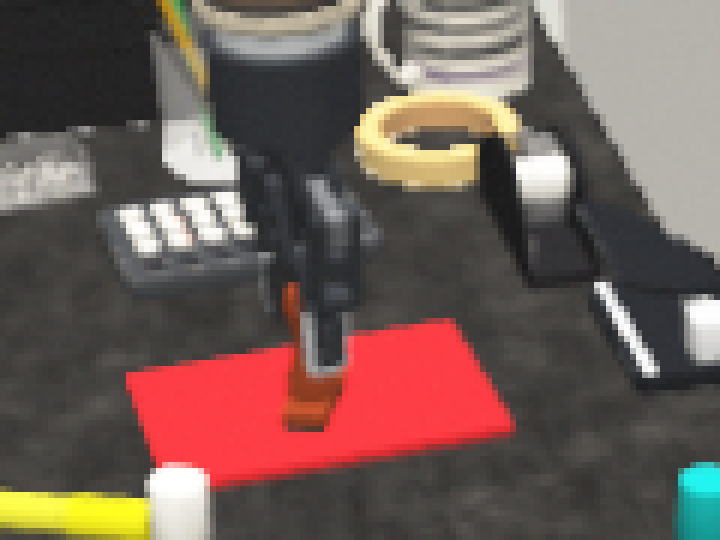

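Emit:
move_arm:
  series:
    - [0,0,0,0,0,0,0.4]
    - [0,0,0,0,0,0,0.2]
    - [0,0,0,0,0,0,0]
    - [0,0,0,0,0,0,0]
    - [0,0,0,0,0,0,0]
    - [0,0,0,0,0,0,0]

```text
clock: 7.8
tcp_pos: [0.5661, 0.3205, 0.0545]
tcp_rot: [0.259, 1.554, -0.256]
wrist_force: [-1.0, -0.6, 9.4]
width: 0.277
```

Emit:
move_arm:
  series:
    - [0,0,0.03,0,0,0,0]
    - [0,0,0.07,0,0,0,0]
    - [-0.02,-0.045,0.08,0,0,0,0]
    - [-0.04,-0.09,0.08,0,0,0,0]
    - [-0.06,-0.135,0.08,0,0,0,0]
    - [-0.08,-0.18,0.08,0,0,0,0]
    - [-0.097,-0.215,0.08,0,0,0,0]
    - [-0.106,-0.235,0.06,0,0,0,0]
    - [-0.106,-0.235,0.03,0,0,0,0]
    - [-0.106,-0.235,0.02,0,0,0,0]
    - [-0.106,-0.235,0.02,0,0,0,0]

```text
clock: 8.9
tcp_pos: [0.4595, 0.0856, 0.0737]
tcp_rot: [0.258, 1.556, -0.257]
wrist_force: [0.2, 0.4, -0.3]
width: 0.281
```

```bash
python3 snap.py 7
python3 - <<'E'
from h import *
import pickle
c,s=pickle.load(open("f7.pkl","rb"))
crop(s["color"],200,140,320,260,5,"pics/s8.png")
E
```

```text
9.0 [0.4607 0.0861 0.075 ] [ 0.258  1.553 -0.255] 0.280264909230974
jaw deg 71.25361357678435 down [ 0.0025  0.0015 -1.    ]
```

View pics/s8.png

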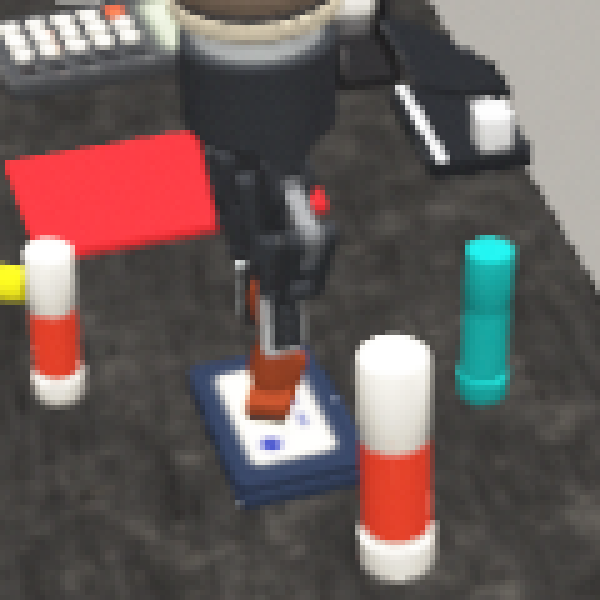

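View pics/v7.png

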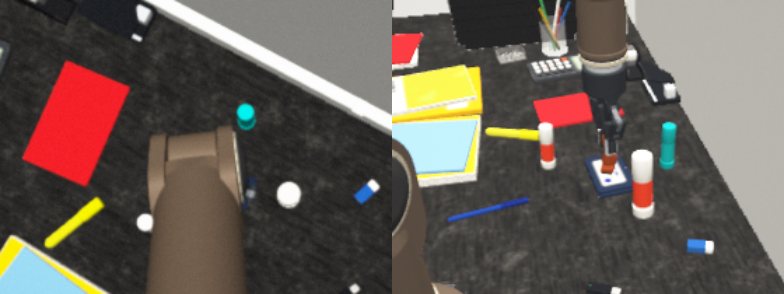

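Emit:
move_arm:
  series:
    - [0,-0.0005,-0.006,0,0,0,0]
    - [0,-0.0005,-0.009,0,0,0,0]
    - [0,-0.0005,-0.01,0,0,0,0]
    - [0,-0.0005,-0.01,0,0,0,0]

```text
clock: 9.4
tcp_pos: [0.4607, 0.0857, 0.065]
tcp_rot: [0.258, 1.553, -0.255]
wrist_force: [-0.1, -0.8, -0.8]
width: 0.282
```

Emit:
move_arm:
  series:
    - [0,0,-0.001,0,0,0,0]
    - [0,0,-0.0015,0,0,0,0]
    - [0,0,-0.0015,0,0,0,0]

```text
clock: 9.7
tcp_pos: [0.461, 0.0857, 0.0639]
tcp_rot: [0.258, 1.553, -0.255]
wrist_force: [-0.5, 0.5, 3.7]
width: 0.28
```

Contact. Release, lift and back off to look.

Emit:
move_arm:
  series:
    - [0,0,0,0,0,0,0.34]
    - [0,0,0,0,0,0,0.45]
    - [0,0,0,0,0,0,0.65]
    - [0,0,0,0,0,0,0.65]
    - [0,0,0.03,0,0,0,0.65]
    - [0,0,0.07,0,0,0,0.65]
    - [0,0,0.11,0,0,0,0.65]
    - [-0.02,0.03,0.13,0,0,0,0.65]
    - [-0.04,0.07,0.13,0,0,0,0.65]
    - [-0.06,0.115,0.13,0,0,0,0.65]
    - [-0.06,0.115,0.13,0,0,0,0.65]

```text
clock: 10.8
tcp_pos: [0.3982, 0.2065, 0.1942]
tcp_rot: [0.253, 1.555, -0.246]
wrist_force: [0.3, -1.2, -0.1]
width: 0.656
```

```bash
python3 snap.py 8
python3 - <<'E'
from h import *
import pickle
c,s=pickle.load(open("f8.pkl","rb"))
crop(c["color"],225,195,295,265,10,"pics/t8.png")
E
```

```text
10.9 [0.4005 0.2016 0.1939] [ 0.256  1.553 -0.252] 0.6470924710909711
jaw deg 71.43935823817718 down [ 0.0028  0.0017 -1.    ]
```

View pics/t8.png

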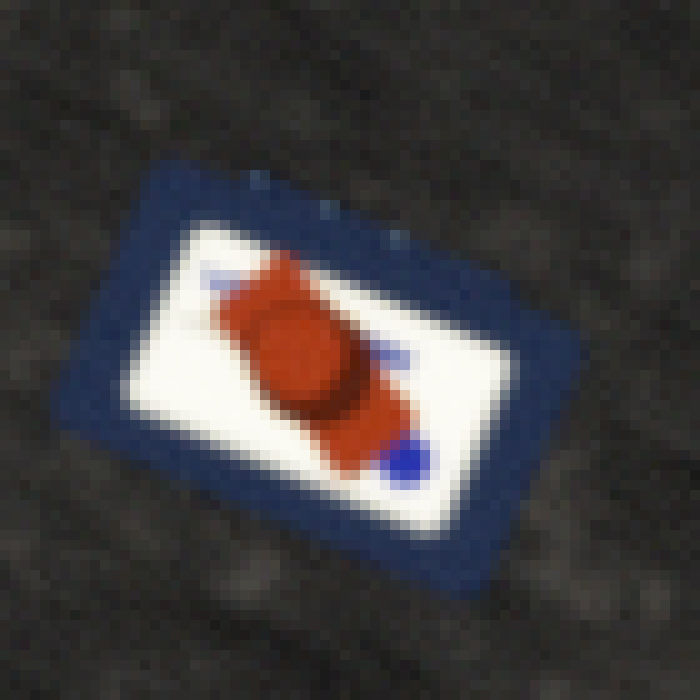

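View pics/v8.png

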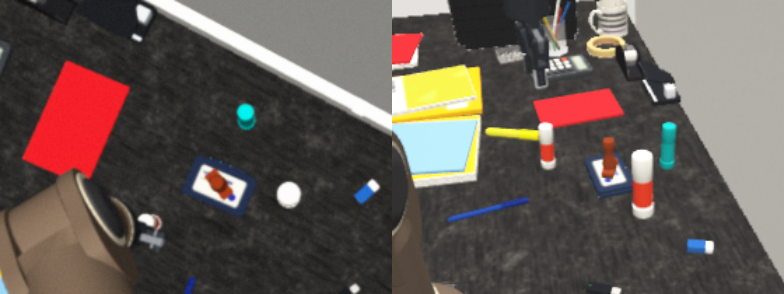

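Run:
```python
from h import *
import pickle
c,s=pickle.load(open("f8.pkl","rb"))
f=lambda L,z:p2w(c,[(225+x/10-.5,195+y/10-.5) for x,y in L],z)[:,:2]*1000
foot=f([(285,250),(215,310),(348,475),(412,405)],.028);print("foot",foot.mean(0),"top",f([(300,350)],.090))
pad=f([(170,158),(582,340),(478,600),(55,420)],.016);print("pad",pad.mean(0))
m=mask(c["color"],(0,140,60),(12,255,255))|mask(c["color"],(168,140,60),(180,255,255))
mm=m*0; mm[135:240,110:200]=m[135:240,110:200]
w=p2w(c,cv2.convexHull(np.vstack(blobs(mm,10)).reshape(-1,2)).reshape(-1,2),.007)[:,:2]*1000
r=cv2.minAreaRect(w.astype(np.float32));print(r)
# white inner
m=mask(c["color"],(0,0,150),(180,60,255));mm=m*0; mm[205:260,230:285]=m[205:260,230:285]
w=p2w(c,cv2.convexHull(np.vstack(blobs(mm,10)).reshape(-1,2)).reshape(-1,2),.016)[:,:2]*1000
print("label",cv2.minAreaRect(w.astype(np.float32)))
crop(c["color"],170,225,230,285,10,"pics/t9.png")
```

```text
foot [461.16297607  85.66176273] top [[460.85270857  85.22633228]]
pad [457.09303579  85.07907457]
((571.7799072265625, 328.9190979003906), (124.78900909423828, 188.4353790283203), 65.25277709960938)
label ((457.06036376953125, 85.96611022949219), (82.43834686279297, 47.27954864501953), 65.25955963134766)
```

View pics/t9.png

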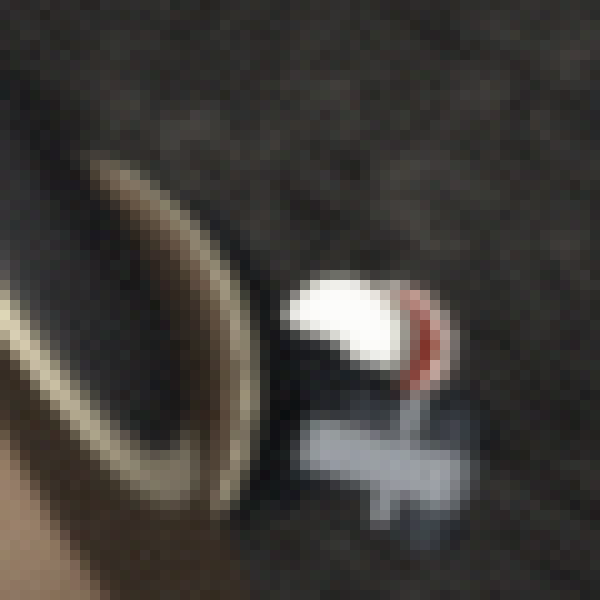

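Emit:
move_arm:
  series:
    - [0,-0.001,-0.04,0,0,0,0.65]
    - [-0.0005,-0.001,-0.08,0,0,0,0.65]
    - [-0.0005,-0.001,-0.11,0,0,0,0.65]
    - [-0.0005,-0.001,-0.13,0,0,0,0.65]
    - [-0.0005,-0.001,-0.143,0,0,0,0.65]
    - [-0.0005,-0.001,-0.143,0,0,0,0.65]
    - [-0.0005,-0.001,-0.143,0,0,0,0.4]
    - [-0.0005,-0.001,-0.143,0,0,0,0.2]
    - [-0.0005,-0.001,-0.143,0,0,0,0]
    - [-0.0005,-0.001,-0.143,0,0,0,0]
    - [-0.0005,-0.001,-0.143,0,0,0,0]
    - [-0.0005,-0.001,-0.143,0,0,0,0]

```text
clock: 12.1
tcp_pos: [0.4007, 0.2004, 0.0518]
tcp_rot: [0.257, 1.552, -0.252]
wrist_force: [0.2, -2.5, 6.2]
width: 0.296
```

Emit:
move_arm:
  series:
    - [0,0,0.03,0,0,0,0]
    - [0,0,0.06,0,0,0,0]
    - [0.03,0.022,0.07,0,0,0,0]
    - [0.065,0.048,0.07,0,0,0,0]
    - [0.1,0.074,0.07,0,0,0,0]
    - [0.135,0.1,0.06,0,0,0,0]
    - [0.16,0.119,0.05,0,0,0,0]
    - [0.172,0.1285,0.03,0,0,0,0]
    - [0.172,0.1285,0.015,0,0,0,0]
    - [0.172,0.1285,0.012,0,0,0,0]
    - [0.172,0.1285,0.012,0,0,0,0]

```text
clock: 13.2
tcp_pos: [0.5716, 0.3279, 0.0634]
tcp_rot: [0.256, 1.553, -0.254]
wrist_force: [-0.1, -0.7, -0.4]
width: 0.297
```

```bash
python3 snap.py 9
```

```text
13.3 [0.5726 0.3286 0.0649] [ 0.258  1.551 -0.252] 0.29868453365274006
jaw deg 71.39381105767835 down [ 0.005   0.0029 -1.    ]
```

View pics/v9.png

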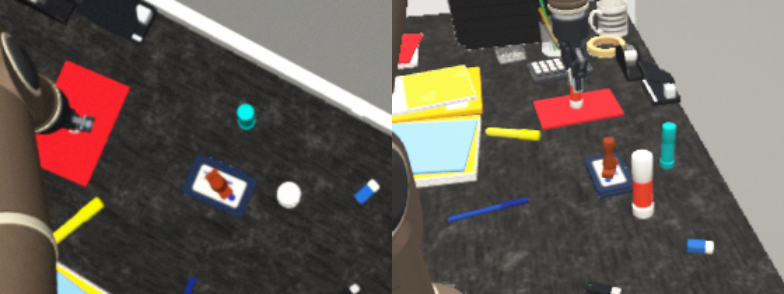

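Emit:
move_arm:
  series:
    - [0,0,-0.003,0,0,0,0]
    - [0,0,-0.005,0,0,0,0]
    - [0,0,-0.006,0,0,0,0]
    - [0,0,-0.006,0,0,0,0]

```text
clock: 13.7
tcp_pos: [0.5726, 0.3285, 0.059]
tcp_rot: [0.258, 1.551, -0.252]
wrist_force: [-0.5, 0.3, 0.1]
width: 0.297
```

Emit:
move_arm:
  series:
    - [0,0,-0.001,0,0,0,0]
    - [0,0,-0.001,0,0,0,0]

```text
clock: 13.9
tcp_pos: [0.5727, 0.3285, 0.059]
tcp_rot: [0.258, 1.551, -0.252]
wrist_force: [-0.8, -0.8, 6.9]
width: 0.297
```

Emit:
move_arm:
  series:
    - [0,0,0,0,0,0,0.36]
    - [0,0,0,0,0,0,0.45]
    - [0,0,0,0,0,0,0.65]
    - [0,0,0,0,0,0,0.65]
    - [0,0,0.03,0,0,0,0.65]
    - [0,0,0.07,0,0,0,0.65]
    - [0,0,0.11,0,0,0,0.65]
    - [-0.03,-0.02,0.13,0,0,0,0.65]
    - [-0.065,-0.045,0.13,0,0,0,0.65]
    - [-0.1,-0.07,0.13,0,0,0,0.65]
    - [-0.135,-0.1,0.13,0,0,0,0.65]
    - [-0.17,-0.13,0.13,0,0,0,0.65]

```text
clock: 15.1
tcp_pos: [0.4012, 0.1975, 0.1889]
tcp_rot: [0.258, 1.551, -0.251]
wrist_force: [0.5, -0.7, 0.2]
width: 0.647
```

```bash
python3 snap.py 10
python3 - <<'E'
from h import *
import pickle
c,s=pickle.load(open("f10.pkl","rb"))
crop(c["color"],110,140,200,240,6,"pics/t10.png")
E
```

```text
15.2 [0.398  0.1942 0.1883] [ 0.258  1.555 -0.255] 0.6502591915675292
jaw deg 71.26518631353906 down [ 8.0e-04  1.6e-03 -1.0e+00]
```

View pics/t10.png

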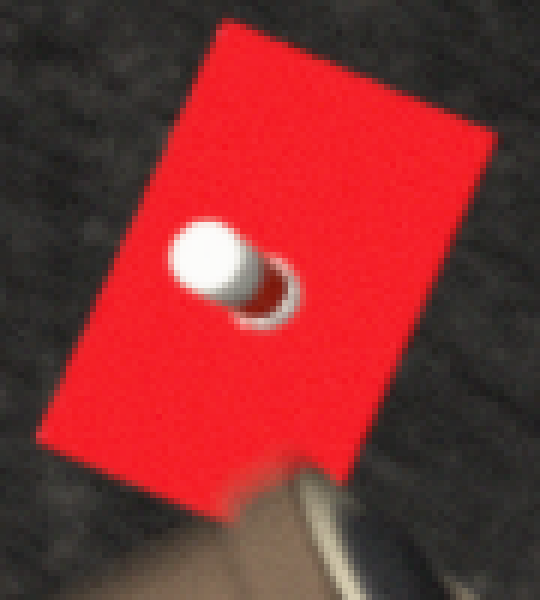

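View pics/v10.png

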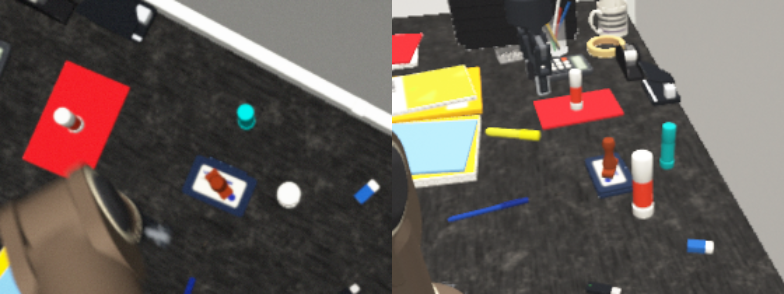

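Run:
```python
from h import *
import pickle
c,s=pickle.load(open("f10.pkl","rb"))
g=lambda x,y,z:(p2w(c,(110+x/6-.5,140+y/6-.5),z)[0,:2]*1000).round(1)
print(g(207,256,.099),g(265,293,.01),"folder corners mean",(g(224,18,.007)+g(497,135,.007)+0*g(0,0,0)), [g(*p,.007) for p in((224,18),(497,135),(37,437))], (g(497,135,.007)+g(37,437,.007))/2)
```

```text
[572.  327.3] [569.4 329.4] folder corners mean [1312.3  581.7] [array([681.6, 345.6]), array([630.7, 236.1]), array([514.6, 422.4])] [572.65 329.25]
```

Emit:
move_arm:
  series:
    - [0.0,0.04,0,0,0,-8,0.55]
    - [0.001,0.08,0,0,0,-16,0.55]
    - [0.002,0.12,0,0,0,-24,0.55]
    - [0.002,0.139,-0.02,0,0,-32,0.55]
    - [0.002,0.139,-0.06,0,0,-33.4,0.55]
    - [0.002,0.139,-0.1,0,0,-33.4,0.55]
    - [0.002,0.139,-0.12,0,0,-33.4,0.55]
    - [0.002,0.139,-0.12,0,0,-33.4,0.55]

```text
clock: 16.0
tcp_pos: [0.3987, 0.3322, 0.0655]
tcp_rot: [0.707, 1.452, -0.713]
wrist_force: [1.0, 0.2, 0.4]
width: 0.546
```

```bash
python3 snap.py 11
python3 - <<'E'
from h import *
import pickle
c,s=pickle.load(open("f11.pkl","rb"))
crop(s["color"],140,130,260,220,6,"pics/s11.png")
E
```

```text
16.1 [0.4005 0.3334 0.0686] [ 0.711  1.45  -0.709] 0.5525229697532842
jaw deg 37.8501070129976 down [ 1.6e-03  6.0e-04 -1.0e+00]
```

View pics/s11.png

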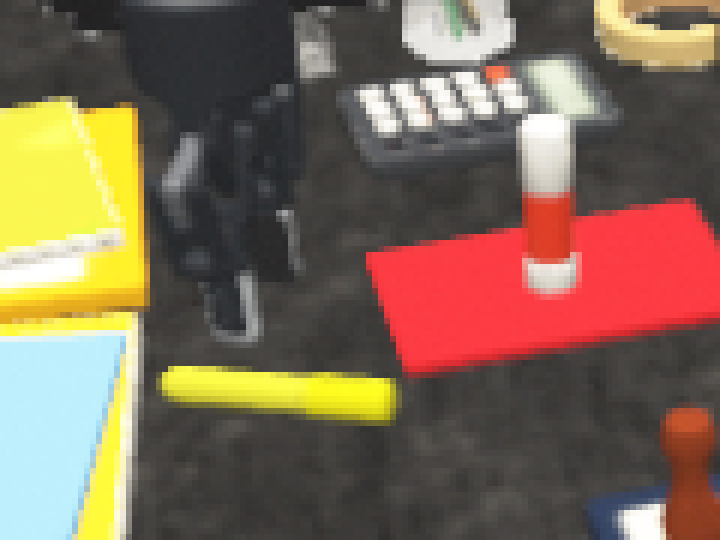

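Emit:
move_arm:
  series:
    - [0,0,-0.03,0,0,0,0.55]
    - [0,0,-0.048,0,0,0,0.55]
    - [0,0,-0.0545,0,0,0,0.55]
    - [0,0,-0.0545,0,0,0,0.55]
    - [0,0,-0.0545,0,0,0,0.55]

```text
clock: 16.6
tcp_pos: [0.4013, 0.3341, 0.0155]
tcp_rot: [0.713, 1.45, -0.708]
wrist_force: [-0.2, 0.2, 0.1]
width: 0.547
```

```bash
python3 snap.py 12
python3 - <<'E'
from h import *
import pickle
c,s=pickle.load(open("f12.pkl","rb"))
crop(s["color"],140,130,260,220,6,"pics/s12.png")
E
```

```text
16.7 [0.4012 0.3341 0.0154] [ 0.713  1.45  -0.707] 0.5500207897649734
jaw deg 37.84825679979041 down [ 0.0031  0.0022 -1.    ]
```

View pics/s12.png

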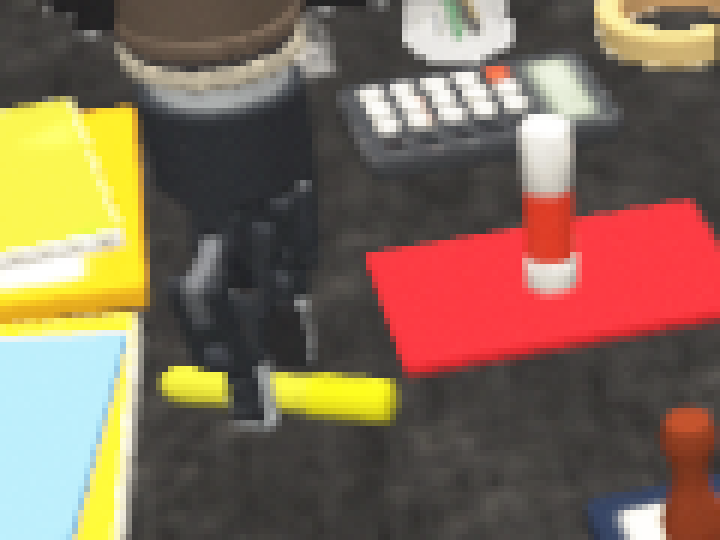

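Emit:
move_arm:
  series:
    - [0,0,0,0,0,0,0.4]
    - [0,0,0,0,0,0,0.2]
    - [0,0,0,0,0,0,0]
    - [0,0,0,0,0,0,0]
    - [0,0,0,0,0,0,0]
    - [0,0,0,0,0,0,0]

```text
clock: 17.3
tcp_pos: [0.4017, 0.3346, 0.0164]
tcp_rot: [0.714, 1.449, -0.706]
wrist_force: [-0.8, -0.7, 7.8]
width: 0.213
```

Emit:
move_arm:
  series:
    - [0,0,0.03,0,0,0,0]
    - [0.01,-0.01,0.06,0,0,4,0]
    - [0.035,-0.04,0.06,0,0,10,0]
    - [0.06,-0.068,0.06,0,0,17,0]
    - [0.085,-0.096,0.06,0,0,23,0]
    - [0.1135,-0.1275,0.05,0,0,27.4,0]
    - [0.1135,-0.1275,0.03,0,0,27.4,0]
    - [0.1135,-0.1275,0.015,0,0,27.4,0]
    - [0.1135,-0.1275,0.01,0,0,27.4,0]
    - [0.1135,-0.1275,0.01,0,0,27.4,0]

```text
clock: 18.3
tcp_pos: [0.5146, 0.207, 0.0259]
tcp_rot: [0.342, 1.544, -0.335]
wrist_force: [-0.5, -0.1, 0.4]
width: 0.214
```

```bash
python3 snap.py 13
```

```text
18.4 [0.5154 0.2076 0.027 ] [ 0.343  1.543 -0.334] 0.2110778858268451
jaw deg 65.28625521568479 down [ 0.0025  0.0052 -1.    ]
```

View pics/v13.png

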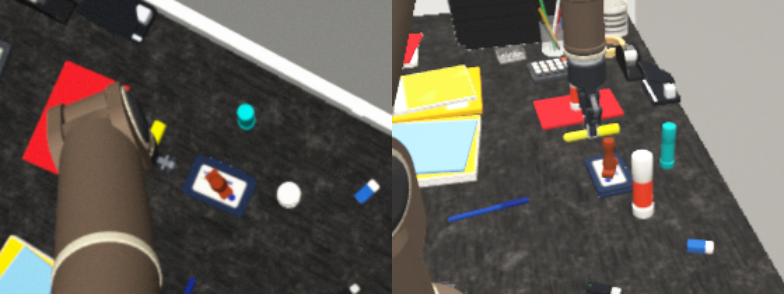

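Emit:
move_arm:
  series:
    - [0,-0.0005,-0.006,0,0,0,0]
    - [0,-0.0005,-0.0095,0,0,0,0]
    - [0,-0.0005,-0.0105,0,0,0,0]
    - [0,-0.0005,-0.0105,0,0,0,0]

```text
clock: 18.8
tcp_pos: [0.5153, 0.2072, 0.0165]
tcp_rot: [0.343, 1.543, -0.334]
wrist_force: [-0.3, -0.4, -0.9]
width: 0.213
```

Emit:
move_arm:
  series:
    - [0,0,-0.001,0,0,0,0]
    - [0,0,-0.0015,0,0,0,0]
    - [0,0,-0.0015,0,0,0,0]

```text
clock: 19.1
tcp_pos: [0.5154, 0.2072, 0.0163]
tcp_rot: [0.343, 1.543, -0.333]
wrist_force: [-5.6, -2.2, 15.7]
width: 0.214
```

Emit:
move_arm:
  series:
    - [0,0,0.0007,0,0,0,0.24]
    - [0,0,0.0007,0,0,0,0.3]
    - [0,0,0.0007,0,0,0,0.5]
    - [0,0,0.0007,0,0,0,0.5]
    - [0,0,0.03,0,0,0,0.5]
    - [0,0,0.07,0,0,0,0.5]
    - [0,0,0.12,0,0,0,0.5]
    - [0,0,0.16,0,0,0,0.5]
    - [0,0,0.2,0,0,0,0.5]

```text
clock: 20.0
tcp_pos: [0.5152, 0.2071, 0.2182]
tcp_rot: [0.343, 1.542, -0.333]
wrist_force: [-0.0, 0.6, -0.2]
width: 0.498
```

Emit:
move_arm:
  series:
    - [-0.01,-0.05,0,0,0,0,0.5]
    - [-0.02,-0.1,0,0,0,0,0.5]
    - [-0.03,-0.15,0,0,0,-3,0.5]
    - [-0.04,-0.2,0,0,0,-8,0.5]
    - [-0.05,-0.25,0,0,0,-12,0.5]
    - [-0.06,-0.3,0,0,0,-16,0.5]
    - [-0.074,-0.35,0,0,0,-22,0.5]
    - [-0.074,-0.369,0,0,0,-22,0.5]
    - [-0.074,-0.369,0,0,0,-22,0.5]

```text
clock: 20.9
tcp_pos: [0.4401, -0.1661, 0.2184]
tcp_rot: [0.646, 1.47, -0.638]
wrist_force: [0.9, 0.6, 0.2]
width: 0.5
```

```bash
python3 snap.py 14
python3 - <<'E'
from h import *
import pickle
c,s=pickle.load(open("f14.pkl","rb"))
crop(c["color"],110,130,290,270,4.2,"pics/t14.png")
for z in (.011,.022):
    m=mask(c["color"],(22,120,60),(35,255,255)); mm=m*0; mm[160:260,180:240]=m[160:260,180:240]
    w=p2w(c,cv2.convexHull(np.vstack(blobs(mm,10)).reshape(-1,2)).reshape(-1,2),z)[:,:2]*1000
    print(z,cv2.minAreaRect(w.astype(np.float32)))
E
```

```text
21.0 [ 0.4411 -0.162   0.218 ] [ 0.643  1.472 -0.633] 0.496970968040908
jaw deg 43.21408716036039 down [ 0.0048  0.0045 -1.    ]
0.011 ((514.0966796875, 207.34197998046875), (24.86261558532715, 121.3586196899414), 64.91460418701172)
0.022 ((513.15380859375, 205.56883239746094), (24.631895065307617, 120.23239135742188), 64.91460418701172)
```

View pics/t14.png

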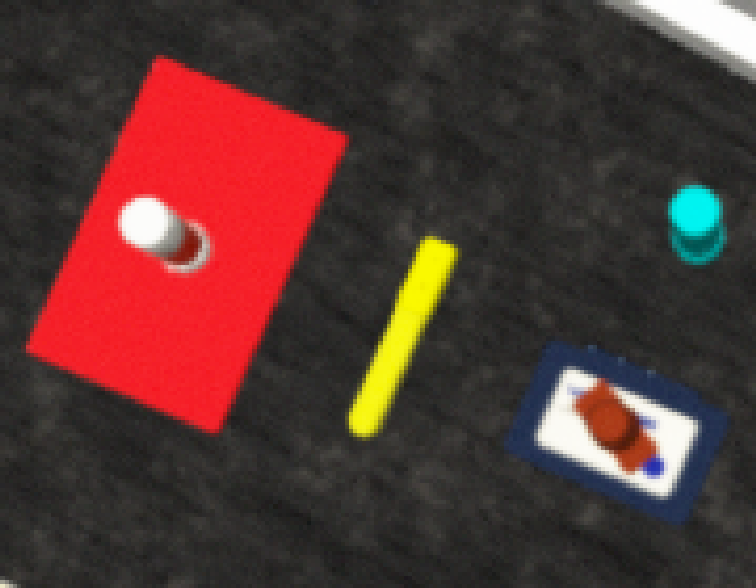

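View pics/v14.png

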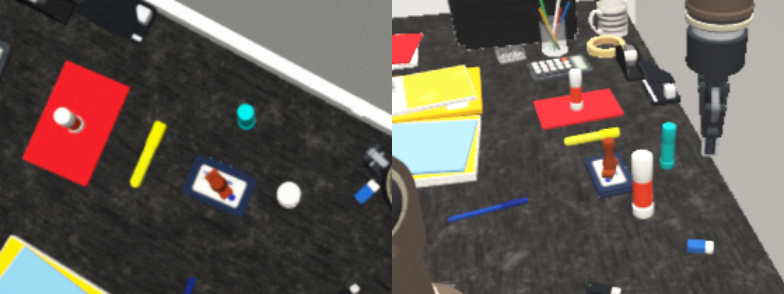

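Emit:
move_arm:
  series:
    - [0,-0.0005,-0.04,0,0,0,0.45]
    - [0,-0.0005,-0.08,0,0,0,0.45]
    - [0,-0.0005,-0.12,0,0,0,0.45]
    - [0,-0.0005,-0.15,0,0,0,0.45]
    - [0,-0.0005,-0.175,0,0,0,0.45]
    - [0,-0.0005,-0.175,0,0,0,0.45]

```text
clock: 21.6
tcp_pos: [0.4393, -0.1602, 0.0402]
tcp_rot: [0.641, 1.479, -0.632]
wrist_force: [0.1, 0.4, 0.2]
width: 0.449
```

```bash
python3 snap.py 15
python3 - <<'E'
from h import *
import pickle
c,s=pickle.load(open("f15.pkl","rb"))
crop(s["color"],270,180,370,300,5,"pics/s15.png")
E
```

```text
21.7 [ 0.4412 -0.1616  0.0431] [ 0.642  1.474 -0.632] 0.4506117085879799
jaw deg 43.301123139603284 down [ 0.0036  0.005  -1.    ]
```

View pics/s15.png

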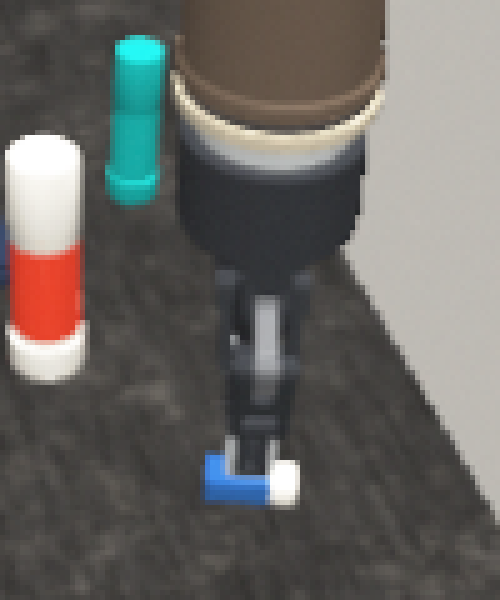

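Emit:
move_arm:
  series:
    - [0,-0.001,-0.015,0,0,0,0.45]
    - [0,-0.001,-0.025,0,0,0,0.45]
    - [0,-0.001,-0.031,0,0,0,0.45]
    - [0,-0.001,-0.031,0,0,0,0.45]
    - [0,-0.001,-0.031,0,0,0,0.45]

```text
clock: 22.2
tcp_pos: [0.4414, -0.1626, 0.0125]
tcp_rot: [0.642, 1.474, -0.632]
wrist_force: [-0.6, 0.2, 0.9]
width: 0.446
```

Emit:
move_arm:
  series:
    - [0,0,0,0,0,0,0.35]
    - [0,0,0,0,0,0,0.2]
    - [0,0,0,0,0,0,0]
    - [0,0,0,0,0,0,0]
    - [0,0,0,0,0,0,0]
    - [0,0,0,0,0,0,0]

```text
clock: 22.8
tcp_pos: [0.4418, -0.1627, 0.0132]
tcp_rot: [0.642, 1.473, -0.632]
wrist_force: [-1.1, 0.8, 7.1]
width: 0.195
```

Emit:
move_arm:
  series:
    - [0,0,0.03,0,0,0,0]
    - [0,0,0.08,0,0,0,0]
    - [0,0,0.13,0,0,0,0]
    - [0,0,0.17,0,0,0,0]
    - [0.02,0.04,0.18,0,0,4,0]
    - [0.042,0.08,0.18,0,0,8,0]
    - [0.064,0.12,0.18,0,0,12,0]
    - [0.086,0.16,0.18,0,0,16,0]
    - [0.107,0.2,0.18,0,0,19,0]
    - [0.128,0.24,0.18,0,0,21.9,0]
    - [0.15,0.28,0.17,0,0,21.9,0]
    - [0.172,0.323,0.15,0,0,21.9,0]

```text
clock: 24.0
tcp_pos: [0.6145, 0.1601, 0.1654]
tcp_rot: [0.347, 1.54, -0.333]
wrist_force: [-0.1, -0.3, -0.1]
width: 0.197
```

```bash
python3 snap.py 16
```

```text
24.1 [0.6122 0.1663 0.1606] [ 0.34   1.548 -0.327] 0.19579658757653884
jaw deg 65.67001440082271 down [-0.001   0.0085 -1.    ]
```

Emit:
move_arm:
  series:
    - [0.0018,-0.0057,-0.04,-0.4,0,-0.5,0]
    - [0.0018,-0.0057,-0.08,-0.4,0,-0.5,0]
    - [0.0018,-0.0057,-0.115,-0.4,0,-0.5,0]
    - [0.0018,-0.0057,-0.13,-0.4,0,-0.5,0]
    - [0.0018,-0.0057,-0.13,-0.4,0,-0.5,0]
    - [0.0018,-0.0057,-0.13,-0.4,0,-0.5,0]

```text
clock: 24.7
tcp_pos: [0.6149, 0.1605, 0.032]
tcp_rot: [0.342, 1.544, -0.339]
wrist_force: [-0.9, 0.1, 1.0]
width: 0.199
```

```bash
python3 snap.py 17;python3 - <<'E'
from h import *
import pickle
c,s=pickle.load(open("f17.pkl","rb"))
crop(s["color"],210,110,310,210,6,"pics/s17.png")
E
```

```text
24.8 [0.6155 0.1608 0.0328] [ 0.342  1.542 -0.338] 0.1952485062413306
jaw deg 65.15663019690449 down [ 0.0023  0.0026 -1.    ]
```

View pics/s17.png

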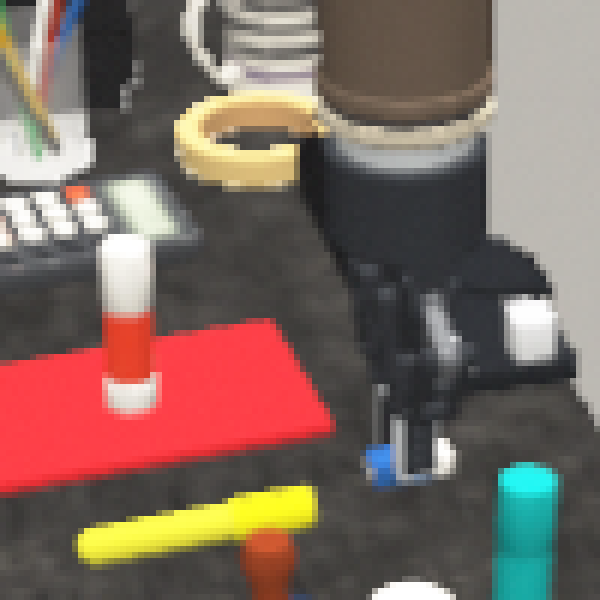

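Emit:
move_arm:
  series:
    - [-0.0016,-0.0004,-0.01,0,0,0,0]
    - [-0.0016,-0.0004,-0.016,0,0,0,0]
    - [-0.0016,-0.0004,-0.0195,0,0,0,0]
    - [-0.0016,-0.0004,-0.0195,0,0,0,0]

```text
clock: 25.2
tcp_pos: [0.6137, 0.1604, 0.0134]
tcp_rot: [0.342, 1.543, -0.338]
wrist_force: [-1.5, -0.8, 2.8]
width: 0.197
```

Emit:
move_arm:
  series:
    - [0,0,0,0,0,0,0.22]
    - [0,0,0,0,0,0,0.28]
    - [0,0,0,0,0,0,0.45]
    - [0,0,0,0,0,0,0.45]
    - [0,0,0.03,0,0,0,0.45]
    - [0,0,0.07,0,0,0,0.45]
    - [0,0,0.12,0,0,0,0.45]
    - [0,0,0.16,0,0,0,0.45]
    - [0,0,0.2,0,0,0,0.45]

```text
clock: 26.1
tcp_pos: [0.6137, 0.1604, 0.2154]
tcp_rot: [0.343, 1.542, -0.337]
wrist_force: [1.1, 0.0, -0.7]
width: 0.448
```

Emit:
move_arm:
  series:
    - [-0.02,-0.05,0,0,0,0,0.45]
    - [-0.04,-0.09,0,0,0,0,0.45]
    - [-0.06,-0.13,0,0,0,0,0.45]
    - [-0.08,-0.17,0,0,0,0,0.45]
    - [-0.1,-0.21,0,0,0,0,0.45]
    - [-0.12,-0.25,0,0,0,0,0.45]
    - [-0.14,-0.29,0,0,0,0,0.45]
    - [-0.16,-0.33,0,0,0,0,0.45]
    - [-0.16,-0.33,0,0,0,0,0.45]

```text
clock: 27.0
tcp_pos: [0.4505, -0.1754, 0.216]
tcp_rot: [0.348, 1.54, -0.346]
wrist_force: [0.5, 0.1, 0.7]
width: 0.449
```

```bash
python3 snap.py 18
python3 - <<'E'
from h import *
import pickle
c,s=pickle.load(open("f18.pkl","rb"))
crop(c["color"],110,120,290,260,4.2,"pics/t18.png")
def rect(m,z,x0,y0,x1,y1):
    mm=m*0; mm[y0:y1,x0:x1]=m[y0:y1,x0:x1]
    w=p2w(c,cv2.convexHull(np.vstack(blobs(mm,8)).reshape(-1,2)).reshape(-1,2),z)[:,:2]*1000
    r=cv2.minAreaRect(w.astype(np.float32)); return r
H=cv2.cvtColor(c["color"],cv2.COLOR_BGR2HSV)
y=rect(mask(c["color"],(22,120,60),(35,255,255)),.013,180,160,240,260)
u=cv2.inRange(H,np.array((0,0,110)),np.array((180,255,255)))
px=w2p(c,[[.6138,.1605,.012]])[0]; print(px)
a,b=int(px[0]),int(px[1])
e=rect(u,.012,a-14,b-14,a+15,b+15)
print("yel",y);print("eraser",e)
d=np.array([.907,-.421]); n=np.array([.421,.907]); v=np.array(e[0])-np.array(y[0]); print("along",v@d,"gap",v@d-80,"lateral",v@n)
m=mask(c["color"],(155,100,100),(178,255,255))
for k in blobs(m,40): print("pink",cv2.minAreaRect(k))
E
```

```text
27.1 [ 0.4533 -0.1705  0.2157] [ 0.345  1.541 -0.339] 0.44716702861166546
jaw deg 64.98480180477922 down [ 0.0034  0.0031 -1.    ]
[223.57613405 167.69954293]
yel ((513.9878540039062, 206.81344604492188), (25.048442840576172, 121.4500961303711), 64.9719009399414)
eraser ((612.2400512695312, 160.00396728515625), (20.902118682861328, 43.30943298339844), 64.43341064453125)
along 108.8215334777832 gap 28.821533477783206 lateral -1.0920221862793
```

View pics/t18.png

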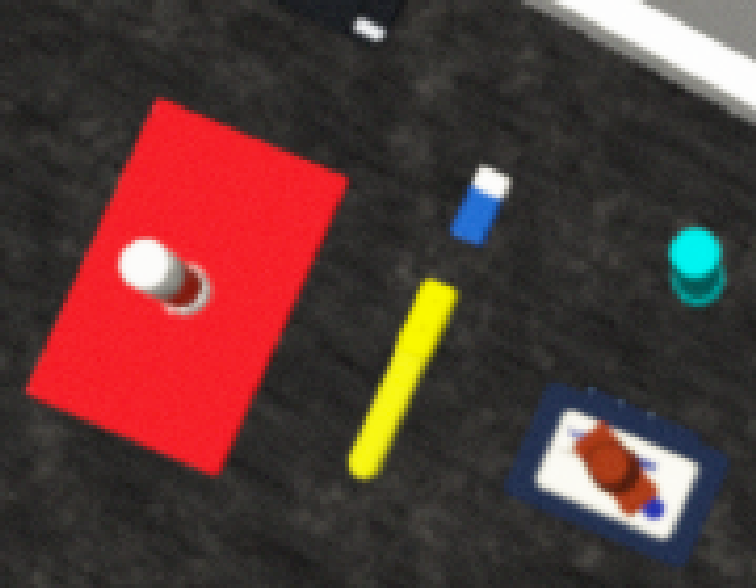

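View pics/v18.png

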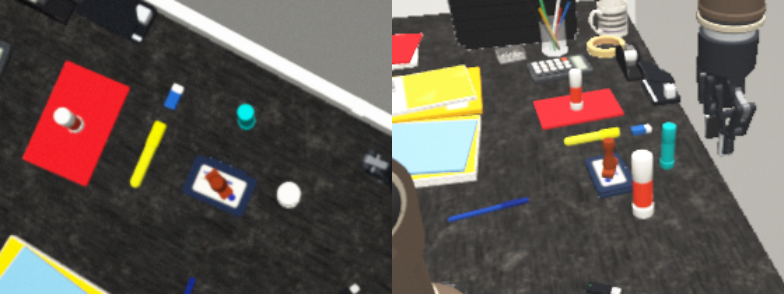

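Run:
```python
from h import *
import pickle
for n in (0,18):
    for k in blobs(mask(pickle.load(open(f"f{n}.pkl","rb"))[1]["color"],(155,100,100),(178,255,255)),40): print(n,cv2.minAreaRect(k))
from rig import manip
print(manip.sign_off())
```

```text
0 ((341.53070068359375, 318.2388916015625), (59.881141662597656, 11.21675968170166), 6.709836483001709)
18 ((341.5461730957031, 318.1308288574219), (59.90877914428711, 11.287160873413086), 7.125016689300537)
the job is handed in; nothing more can be done
None
```

I did the job in the order asked and handed it in at about 27 s on the robot's clock. No verdict is reported, so the results below are from my own last pictures.

I stood the glue stick on the desk for a moment, moved the stamp to the pad, then moved the glue to the folder. After that I laid the highlighter and the eraser. No picture showed the glue or the stamp tilted, and both stand upright now.

| Item | Measured result |
|---|---|
| Stamp | about 2–3 mm from the middle of the pad |
| Glue stick | about 1–2 mm from the middle of the folder |
| Yellow highlighter | about 1.5 mm from the midpoint, within 0.5° of the pad's short sides |
| Eraser | in line to about 1 mm and within 1°, with a gap of 29–30 mm |
| Pink highlighter | unmoved in the side camera's picture (hidden by the arm in the top view) |

- **Disagreement on the pad:** two estimates of the pad's middle differed by about 2 mm in x, and the camera calibration is only good to about 2 mm. I left the stamp where it was.
- **Gap reading:** the direct gap reading was 28.8 mm. The outlines in the picture come out slightly too wide, so the true gap is probably nearer 30 mm.

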